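Draw the gold-dust pre-filter from under the bench extractor

ROBOT

A 6-joint arm with a two-finger parallel gripper is mounted at the origin on the work surface. World frame = base frame: x ahead of the robot, y to its left, z up, the work surface at z = 0. Lengths are in m, angles in rad, forces in N, time in s.
With the tool pointing down it reaches from about 0.375 to 0.9 m from the base axis. Payload 3.1 kg.
Tool frame: the origin (TCP) lies between the finger pads; the fingertips stand 17 mm ahead of it and the grasp point (between the pads) lies 2 mm behind it (robot.nose_length is the distance from the TCP to the fingertips, in m); z points along the fingers, y is the line along which they close (so a half turn about z gives the same grasp; the last joint's range is limited). The gripper opens to 87 mm and grips with 3 to 60 N. Pads are 19 mm wide; open, the fingers measure 117 mm over their backs; the gripper's body (75 mm by 190 mm) begins 51 mm behind the grasp point.
Start: joints at [0.975, 0.527, 1.433, -0, 1.181, -0.178], TCP at [0.254, 0.571, 0.24] pointing down, gripper open.
Joint ranges: [-3.08, 3.08], [-0.75, 2.2], [0.22, 2.44], [-1.43, 4.57], [0, 2.65], [-2.85, 2.85]. Speed limits (rad/s): [2.79, 2.79, 3.14, 3.14, 3.14, 3.14].

INTERFACE

Orientations are given as a unit quaternion [x, y, z, w].
In Python, from rig import robot, cams gives the robot as it stands.
- The arm moves only by the shell command python3 -m pendant 'ROWS' [FORCE]. ROWS is JSON, a list of rows, each an object with "jaw": the opening, from 0 (shut) to 1 (fully open); "linear": the shift along the tool's x, y, z in cm, a list of three; "twist": the turn about the tool's z in degrees. A call has 1 to 12 rows; each row shifts and turns the commanded pose from where the row before left it, along the tool's axes as they then stand; what a row does not reach is not made up. A row lasts 1/12 s, in which the tool goes at most 41.7 mm and 7.16 degrees, less where a joint would pass 70% of its speed; a pose out of reach is approached as far as the arm can. A call is refused whole if a number of a shift passes 4.17 or a number of a turn 7.16, either way. A call with a gripper value outside its range is refused whole. The fingers move at their own pace and stop on an object; FORCE is the grip in N (left out, the last holds). Time passes only in rows, so rows that do not move let the fingers close. It gives the time, the measured TCP pose, the force, the opening and the grip force at its end, in the units of the state.
- robot.get_obs(): the state, without advancing time (a new reading comes with each control period).
- cams.camera(name): name is "scene" or "top" or "wrist"; returns a dict with "color" (420x560x3 uint8, blue, green, red), "depth" (420x560 float32, m along the optical axis (not along the pixel's ray), 0 where there is no reading), "fov_y" (degrees; the focal length in pixels is half the picture's height over the tangent of half this angle, whatever the lens; pixels are square), "cx", "cy" (the principal point, pixels), "view" (4x4, takes a point from world to camera coordinates). Camera axes: x right, y down, z forward; pixel columns grow to the right and rows downward; lengths in m; the calibration is good to about 2 mm. A picture is of the moment at which its call begins.
- robot.hand_in(): hands the job in; it is judged then, once.
The state is a dict: "time": time; "q": joint angles; "joint_velocities": joint speeds; "joint_torque": joint torques, N m; "position": TCP position; "tool_rot": TCP orientation; "ft_force": force on the tool from outside, world axes, zero at the start; "moment": the same for the moment, N m; "grip_width": finger opening in m; "grip_force": force on a finger pad.
Only numpy, scipy, OpenCV 4.12 (cv2) and the standard library are available. Lean on these libraries where they do the work, as an engineer would, in place of code of your own. Each camera call takes 0.05 s, during which the arm holds its last target. There are 200 camera calls.

TASK

The pre-filter of the bench extractor is full of gold dust and goes to the refiner. Swing the red latch lever at the machine's foot down a quarter turn until it hangs straight down, draw the filter cassette straight out of its slot by the orange fin, and lay it gently and flat inside the white tray, keeping it level all the way so that no dust spills. Leave the bead tray, the flux jar and the pliers where they are.

Things in the scene. Friction and masses are not known exactly. Their poses are not given: they have to be found in the camera images.
- extractor: Bench fume and dust extractor, a tall box fixed to the bench: 220 deep (x) x 260 wide (y) x 301 high. Origin: centre of the underside; x points from front to back (the front looks to -x), y along the front, z up. Grey base face at x = -110 up to z = 120; above it the white and blue modules stand forward to x = -122, so at the face a tool must come in leaning back 30 to 45 degrees
- slot_mouth (a point): Middle of the lower edge of the filter slot in the base face, 38 above the bench; axes as the extractor's. The slot is 86 wide, 28 high and 115 deep; the filter can leave it only along -x, after about 100 of straight pull, with 3 play at each side and 6 above
- filter: Filter cassette, loose, about 0.16 kg, home in the slot at the start. Aluminium frame 100 (x) x 80 (y) x 22 thick. Origin: centre of the frame's underside; x points into the machine, z up. A front plate 5 thick, 100 wide, 44 high (z 0..44) spans x = -55..-50 and lies on the machine's face; the fin stands out from it. The latch's tongue bars the plate until the latch is turned
- filter_fin (a point): Centre of the upright orange grip fin, at x = -68.5, z = 23 of the filter. The fin is 12 thick (y), 38 high (z 4..42) and stands out 27 from the plate (x -55..-82). Pinch it across its thickness, best in its upper half, so that the fingertips stay above the cassette's underside when it is laid down
- latch (a joint): Angle of the quarter-turn latch (rad), turning in the plane of the face: 0 = red lever pointing level along the extractor's +y, tongue over the filter's plate (locked); 1.57 = lever hanging straight down (released, end stop). Starts between 0 and 0.15; friction about 0.1 N m (3 N at the lever); stays where it is left. Push down on the lever and follow it round
- latch_pivot (a point): Pivot of the latch on the base face: 64 to the +y side of the slot's middle, 60 above the bench; axes as the extractor's
- latch_lever (a point): Point in the red lever, 40 from the pivot, 15 off the base face. The lever is a bar 12 high that reaches 50 from the pivot and stands 10 to 21 off the face
- tray: White plastic tray, loose, 0.7 kg: outer 200 (x) x 150 (y) x 20 high, walls and floor 4 thick. Origin: centre of the underside; z up. It lies in front of the extractor, its long way roughly along the pull-out direction
- bead_tray: Blue divided tray with gold beads, 90 x 120 x 24; origin centre of its underside. Leave alone
- flux_jar: Amber jar, 46 in diameter, 50 high; origin centre of its underside. Leave alone
- pliers: Pliers with yellow handles, lying flat, about 150 long (x, jaws to +x) x 55 wide x 15 high; origin near the middle of the length on the underside. Leave alone
Not all that is in view belongs to the job. Several things have the shape of the filter; the one meant has the colours described above. Several things have the shape of the tray; the one meant has the colours described above.

How it is judged:
By the outcome, as a careful person would: the job done as asked, in the order asked, and still so for the second after the job is handed in, with the robot touching nothing.
It also fails if it takes over 56 s, if anything falls off the work surface, if the arm or the gripper's body presses on something with over 40 N, if the wrist force passes 120 N, or if a joint passes its speed limit or range.

## Working session

There is one attempt and no reset: what is moved stays moved. The work goes in short steps, Python scripts to look and compute and a shell command to move; the robot and the scene stay as the last step left them, time stands still between calls to the robot, and variables do not carry over. Pictures are saved under pics/ and viewed, at most 10 in all, crops included, and the job is handed in when it is done.

```bash
ls; mkdir -p pics; cat > h.py <<'E'
import numpy as np, cv2
from rig import robot, cams
from scipy.spatial.transform import Rotation as R
def pts(c):
    d=c["depth"]; h,w=d.shape; f=h/2/np.tan(np.radians(c["fov_y"])/2)
    v,u=np.mgrid[:h,:w]
    P=np.stack([(u-c["cx"])/f*d,(v-c["cy"])/f*d,d,np.ones_like(d)],-1)
    return (P@np.linalg.inv(c["view"]).T)[...,:3]
E
python3 - <<'E'
from h import *
a=cams.camera("scene");b=cams.camera("top")
np.savez("c0.npz",sc=a["color"],sp=pts(a),tc=b["color"],tp=pts(b),sd=a["depth"],td=b["depth"])
cv2.imwrite("pics/s0.png",a["color"]);cv2.imwrite("pics/t0.png",b["color"])
print(robot.get_obs())
for c in(a,b):print(np.linalg.inv(c["view"]).round(3),c["fov_y"],c["cx"],c["cy"])
E
```

```text
pics
{'time': 0.1, 'q': array([ 9.74534183e-01,  5.28381194e-01,  1.43377200e+00,  1.05786949e-05,
        1.18138885e+00, -1.78470600e-01]), 'joint_velocities': array([ 0.00010083, -0.00256732, -0.00270796,  0.00064626, -0.00217632,
       -0.00176305]), 'joint_torque': array([ 9.34069112e-05, -4.40982842e+01, -1.77150321e+01,  6.35104277e-02,
        5.33451838e-02, -3.18993114e-05]), 'position': array([0.25318794, 0.57073943, 0.23866523]), 'tool_rot': array([ 2.07381675e-01,  9.78259624e-01, -9.00631118e-04, -3.72721953e-04]), 'ft_force': array([-0.22878042, -0.65539484, -0.40019286]), 'moment': array([-0.01768885,  0.01614106, -0.02882232]), 'grip_force': 0.0, 'grip_width': 0.08682428969879087}
[[-0.399  0.566 -0.721  1.595]
 [ 0.917  0.238 -0.321  0.485]
 [-0.01  -0.789 -0.614  0.992]
 [ 0.     0.     0.     1.   ]] 42.20680659656169 270.7028110919296 209.01588016899356
[[ 0.023 -0.982  0.185  0.321]
 [-1.    -0.021  0.011 -0.004]
 [-0.007 -0.185 -0.983  1.138]
 [ 0.     0.     0.     1.   ]] 45.837676292616564 273.36500148648565 219.24977630177125
```

View pics/s0.png

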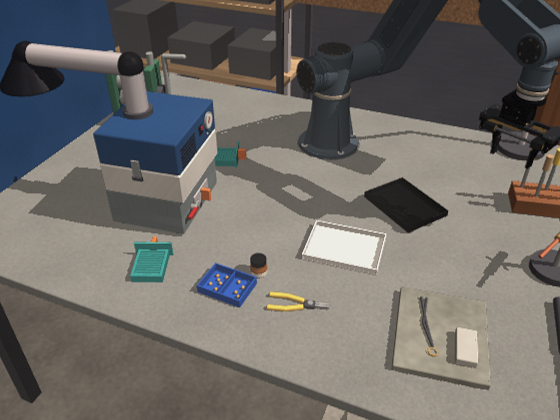

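View pics/t0.png

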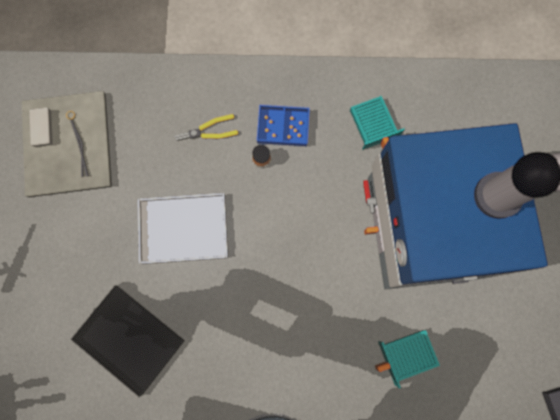

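Candidates:
- **Fin in the machine:** scene (206,195), top (372,231). This is the one meant.
- **Decoy filters:** teal cassettes with orange fins lie at scene (152,260) and (229,155), top (376,120) and (410,357).
- **Trays:** white at top (184,228) is the target; black at top (128,340) is not.
- **Red lever:** top (367,190).

Next I measure these and crop closely.

```bash
python3 - <<'E'
from h import *
z=np.load("c0.npz")
def mask(c,name):
    H=cv2.cvtColor(c,cv2.COLOR_BGR2HSV);h,s,v=[H[...,i].astype(int) for i in range(3)]
    if name=="orange":return (h>=6)&(h<=14)&(s>150)&(v>90)
    if name=="red":return ((h<=4)|(h>=176))&(s>150)&(v>90)
    if name=="blue":return (h>100)&(h<118)&(s>120)&(v>50)
    if name=="white":return (s<40)&(v>185)
for cn,pn in(("sc","sp"),("tc","tp")):
    for nm in("orange","red","white","blue"):
        n,l,st,ce=cv2.connectedComponentsWithStats(mask(z[cn],nm).astype(np.uint8))
        for i in range(1,n):
            if st[i,4]<15: continue
            P=z[pn][l==i]; P=P[np.isfinite(P).all(1)]
            print(cn,nm,ce[i].round(),st[i,4],"med",np.median(P,0).round(3),"lo",np.percentile(P,3,axis=0).round(3),"hi",np.percentile(P,97,axis=0).round(3))
            if nm in("white","blue") and st[i,4]>1500:
                Q=P[P[:,2]>.25] if nm=="blue" else P[P[:,2]<.05]
                if len(Q)>100:
                    r=cv2.minAreaRect(Q[:,:2].astype(np.float32)*1000);print("   rect",r, np.median(Q[:,2]))
# face plane from scene
P=z["sp"]; S=P[(P[...,2]>.02)&(P[...,2]<.115)&(P[...,1]<-.1)&(P[...,1]>-.5)&(P[...,0]>.15)&(P[...,0]<.6)]
print(len(S))
ia=z["sc"][90:270,110:270];cv2.imwrite("pics/crop.png",cv2.resize(ia,None,fx=3.3,fy=3.3,interpolation=cv2.INTER_CUBIC))
E
```

```text
sc orange [242. 153.] 77 med [ 0.223 -0.229  0.028] lo [ 0.212 -0.241  0.01 ] hi [ 0.23  -0.218  0.043]
sc orange [206. 194.] 98 med [ 0.512 -0.201  0.066] lo [ 0.502 -0.216  0.047] hi [ 0.518 -0.189  0.082]
sc orange [154. 239.] 23 med [ 0.715 -0.248  0.039] lo [ 0.706 -0.255  0.035] hi [ 0.725 -0.243  0.044]
sc orange [263. 270.] 32 med [0.693 0.06  0.022] lo [0.677 0.051 0.018] hi [0.703 0.063 0.029]
sc red [192. 213.] 55 med [ 0.6   -0.194  0.062] lo [ 0.576 -0.201  0.055] hi [ 0.622 -0.189  0.068]
sc white [74. 51.] 593 med [ 0.559 -0.522  0.46 ] lo [ 0.534 -0.652  0.455] hi [ 0.581 -0.402  0.463]
sc white [209. 120.] 34 med [ 0.434 -0.216  0.26 ] lo [ 0.418 -0.219  0.247] hi [ 0.45  -0.213  0.282]
sc white [197. 155.] 183 med [ 0.515 -0.211  0.202] lo [ 0.394 -0.23   0.163] hi [ 0.632 -0.197  0.208]
sc white [199. 188.] 28 med [ 0.515 -0.22   0.08 ] lo [ 0.462 -0.229  0.075] hi [ 0.553 -0.214  0.083]
sc white [343. 245.] 2412 med [0.506 0.213 0.003] lo [ 0.431  0.123 -0.001] hi [0.578 0.311 0.021]
   rect ((498.5250549316406, 215.7098388671875), (185.1290283203125, 204.90423583
[... 1590 characters left out ...]
-0.211  0.266] hi [ 0.49  -0.208  0.275]
tc white [ 39. 126.] 491 med [0.739 0.564 0.038] lo [0.702 0.545 0.034] hi [0.777 0.583 0.042]
tc white [186. 229.] 4588 med [0.507 0.21  0.004] lo [0.44  0.126 0.   ] hi [0.575 0.294 0.01 ]
   rect ((507.09881591796875, 210.69369506835938), (143.976806640625, 180.6582794189453), 5.3019795417785645) 0.004353116279596114
tc blue [283. 125.] 1551 med [ 0.766 -0.008  0.004] lo [ 0.716 -0.065 -0.001] hi [0.804 0.047 0.025]
tc blue [459. 205.] 17450 med [ 0.5   -0.308  0.301] lo [ 0.395 -0.435  0.296] hi [ 0.639 -0.21   0.304]
   rect ((498.70556640625, -211.65170288085938), (269.5451965332031, 475.9442443847656), 11.10673999786377) 0.30140048253785257
932
```

View pics/crop.png

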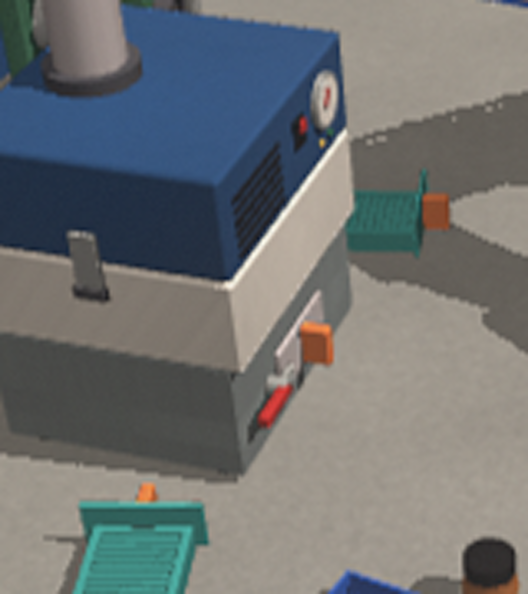

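The crop confirms the choice: orange fin at (315,343) on the aluminium plate in the slot, with the level red lever at (272,405) beside it. The face needs a tilted tool, so I check what the pendant accepts for turns and fit the geometry.

```bash
python3 -m pendant --help 2>&1 | head -40; python3 -m pendant '[{"jaw":1,"linear":[0,0,0],"twist":[0,0,0]}]' 2>&1 | tail -5
python3 - <<'E'
from h import *
z=np.load("c0.npz")
P=z["tp"].reshape(-1,3);C=z["tc"].reshape(-1,3).astype(int)
m=(P[:,2]>.292)&(P[:,2]<.31)&(P[:,1]<-.15)&(P[:,1]>-.55)&(P[:,0]>.3)&(P[:,0]<.72)
r=cv2.minAreaRect(P[m][:,:2].astype(np.float32)*1000);print("top rect",r)
def front(P,lo,hi):
    m=(P[:,2]>lo)&(P[:,2]<hi)&(P[:,1]<-.1)&(P[:,1]>-.27)&(P[:,0]>.37)&(P[:,0]<.66)
    Q=P[m]; k=np.ones(len(Q),bool)
    for _ in range(8):
        a=np.polyfit(Q[k,0],Q[k,1],1);e=Q[:,1]-np.polyval(a,Q[:,0]);k=abs(e)<.005
    print(lo,hi,len(Q),k.sum(),"yaw",np.degrees(np.arctan(a[0])),"y@.5",np.polyval(a,.5),Q[k,0].min(),Q[k,0].max())
S=z["sp"].reshape(-1,3)
front(S,.13,.19);front(S,.20,.28);front(S,.015,.045);front(S,.085,.115)
E
```

```text
invalid input: not JSON, or not a number
invalid input
top rect ((520.4508666992188, -326.93182373046875), (260.15863037109375, 231.94227600097656), 7.567311763763428)
0.13 0.19 1202 247 yaw -0.5505797061676294 y@.5 -0.21784521674859744 0.4178094203398941 0.645920278177698
0.2 0.28 1737 419 yaw -0.35429256011420535 y@.5 -0.2158630537336594 0.41695333179930794 0.6463925158238982
0.015 0.045 342 93 yaw 2.1672577709121628 y@.5 -0.2338821703452149 0.38295331585429215 0.6464594016565923
0.085 0.115 421 98 yaw 1.1955695864755354 y@.5 -0.22975167360617757 0.4049428601538836 0.648064120808456
```

The pendant turns only about the tool z. So I try to get the lean at the edge of the workspace, where an out-of-reach pose is "approached as far as the arm can". At azimuth 97.6° the inward direction equals the extractor's x axis.

```bash
python3 -m pendant '[{"jaw":1,"linear":[2.43,-2.96,0],"twist":0},{"jaw":1,"linear":[2.43,-2.96,0],"twist":0},{"jaw":1,"linear":[2.43,-2.96,0],"twist":0},{"jaw":1,"linear":[2.43,-2.96,0],"twist":0},{"jaw":1,"linear":[2.43,-2.96,0],"twist":0},{"jaw":1,"linear":[2.43,-2.96,0],"twist":0},{"jaw":1,"linear":[2.43,-2.96,0],"twist":0},{"jaw":1,"linear":[2.43,-2.96,0],"twist":0},{"jaw":1,"linear":[2.43,-2.96,0],"twist":0}]'
cat > st.py <<'E'
from h import *
o=robot.get_obs();r=R.from_quat(o["tool_rot"]).as_matrix()
print("t",o["time"],"q",o["q"].round(3),"p",o["position"].round(4),"F",o["ft_force"].round(1),"w",o["grip_width"].round(4),o["grip_force"]);print(r.round(3),"tilt",np.degrees(np.arccos(-r[2,2])))
E
python3 st.py
python3 -m pendant '[{"jaw":1,"linear":[-1.57,-2.56,0],"twist":0},{"jaw":1,"linear":[-1.57,-2.56,0],"twist":0},{"jaw":1,"linear":[-1.57,-2.56,0],"twist":0},{"jaw":1,"linear":[-1.57,-2.56,0],"twist":0}]';python3 st.py
```

```text
time: 0.85
position: [-0.0558, 0.4151, 0.2394]
tool_rot: [0.208, 0.978, -0.0, -0.0]
ft_force: [-0.3, 0.9, 0.2]
grip_width: 0.0872
grip_force: 0.0
time: 1.18
position: [-0.0391, 0.2957, 0.2393]
tool_rot: [0.206, 0.978, -0.0, 0.0]
ft_force: [-0.1, -0.5, 0.7]
grip_width: 0.0869
grip_force: 0.0Traceback (most recent call last):
  File "st.py", line 3, in <module>
    print("t",o["time"],"q",o["q"].round(3),"p",o["position"].round(4),"F",o["ft_force"].round(1),"w",o["grip_width"].round(4),o["grip_force"]);print(r.round(3),"tilt",np.degrees(np.arccos(-r[2,2])))
                                                                                                      ^^^^^^^^^^^^^^^^^^^^^
AttributeError: 'float' object has no attribute 'round'
Traceback (most recent call last):
  File "st.py", line 3, in <module>
    print("t",o["time"],"q",o["q"].round(3),"p",o["position"].round(4),"F",o["ft_force"].round(1),"w",o["grip_width"].round(4),o["grip_force"]);print(r.round(3),"tilt",np.degrees(np.arccos(-r[2,2])))
                                                                                                      ^^^^^^^^^^^^^^^^^^^^^
AttributeError: 'float' object has no attribute 'round'
```

```bash
sed -i 's/o\["grip_width"\].round(4)/round(o["grip_width"],4)/' st.py; python3 st.py
python3 -m pendant '[{"jaw":1,"linear":[-1.57,-2.56,0],"twist":0},{"jaw":1,"linear":[-1.57,-2.56,0],"twist":0}]';python3 st.py
```

```text
t 1.1833 q [ 1.321  0.07   2.172 -0.     0.9    0.166] p [-0.0391  0.2957  0.2393] F [-0.1 -0.5  0.7] w 0.0869 0.0
[[-0.915  0.404  0.   ]
 [ 0.404  0.915 -0.001]
 [-0.    -0.001 -1.   ]] tilt 0.03833415763440217
time: 1.35
position: [-0.031, 0.2362, 0.2393]
tool_rot: [0.207, 0.978, -0.0, 0.0]
ft_force: [0.3, 0.2, -0.9]
grip_width: 0.087
grip_force: 0.0
t 1.35 q [ 1.217 -0.04   2.286 -0.     0.896  0.062] p [-0.031   0.2362  0.2393] F [ 0.3  0.2 -0.9] w 0.087 0.0
[[-0.915  0.404 -0.   ]
 [ 0.404  0.915 -0.001]
 [-0.    -0.001 -1.   ]] tilt 0.04220318765638032
```

```bash
cat > leg.py <<'E'
# usage: leg.py x y z n : tool-axis shift per row (cm) to go from here to the world point in n rows
import sys; from h import *
o=robot.get_obs();r=R.from_quat(o["tool_rot"]).as_matrix();a=[float(v) for v in sys.argv[1:]]
d=np.array(a[:3])-o["position"];n=int(np.ceil(np.linalg.norm(d)/.041)) if len(a)<4 else int(a[3])
print(n,"rows of",(r.T@d*100/n).round(3))
E
python3 -m pendant '[{"jaw":1,"linear":[-1.93,3.11,0],"twist":0},{"jaw":1,"linear":[-1.93,3.11,0],"twist":0},{"jaw":1,"linear":[-1.93,3.11,0],"twist":0},{"jaw":1,"linear":[-1.93,3.11,0],"twist":0},{"jaw":1,"linear":[-1.93,3.11,0],"twist":0},{"jaw":1,"linear":[-1.93,3.11,0],"twist":0}]' >/dev/null
python3 -m pendant '[{"jaw":1,"linear":[0,0,-1.8],"twist":6.5},{"jaw":1,"linear":[0,0,-1.8],"twist":6.5},{"jaw":1,"linear":[0,0,-1.8],"twist":6.5},{"jaw":1,"linear":[0,0,-1.8],"twist":6.5},{"jaw":1,"linear":[0,0,-1.8],"twist":6.5},{"jaw":1,"linear":[0,0,-1.8],"twist":6.5},{"jaw":1,"linear":[0,0,-1.8],"twist":6.5},{"jaw":1,"linear":[0,0,-1.8],"twist":6.5},{"jaw":1,"linear":[0,0,-1.8],"twist":6.5}]' >/dev/null; python3 st.py; python3 leg.py .34 .1 .4
```

```text
t 2.6 q [ 0.888  0.009  1.713 -0.     1.421  0.762] p [0.1506 0.361  0.4022] F [-0.1  0.9  0.5] w 0.0871 0.0
[[-0.126  0.992 -0.   ]
 [ 0.992  0.126 -0.001]
 [-0.001 -0.001 -1.   ]] tilt 0.043426085630224466
8 rows of [-3.535  1.938  0.028]
```

```bash

python3 -m pendant '[{"jaw":1,"linear":[-3.54,1.94,0],"twist":0},{"jaw":1,"linear":[-3.54,1.94,0],"twist":0},{"jaw":1,"linear":[-3.54,1.94,0],"twist":0},{"jaw":1,"linear":[-3.54,1.94,0],"twist":0},{"jaw":1,"linear":[-3.54,1.94,0],"twist":0},{"jaw":1,"linear":[-3.54,1.94,0],"twist":0},{"jaw":1,"linear":[-3.54,1.94,0],"twist":0},{"jaw":1,"linear":[-3.54,1.94,0],"twist":0}]' >/dev/null
python3 -m pendant '[{"jaw":1,"linear":[-3.64,-1.47,0],"twist":0},{"jaw":1,"linear":[-3.64,-1.47,0],"twist":0},{"jaw":1,"linear":[-3.64,-1.47,0],"twist":0},{"jaw":1,"linear":[-3.64,-1.47,0],"twist":0},{"jaw":1,"linear":[-3.64,-1.47,0],"twist":0},{"jaw":1,"linear":[-3.64,-1.47,0],"twist":0},{"jaw":1,"linear":[-3.64,-1.47,0],"twist":0},{"jaw":1,"linear":[-3.64,-1.47,0],"twist":0},{"jaw":1,"linear":[-3.64,-1.47,0],"twist":0},{"jaw":1,"linear":[-3.64,-1.47,0],"twist":0}]' >/dev/null; python3 st.py; python3 leg.py .222 -.72 .4
```

```text
t 4.1 q [-1.161 -0.027  1.75   0.     1.419 -1.292] p [ 0.2429 -0.2805  0.4014] F [0.8 0.4 0.1] w 0.0874 0.0
[[-0.13   0.991  0.   ]
 [ 0.991  0.13   0.   ]
 [ 0.     0.    -1.   ]] tilt 0.022101045630455476
11 rows of [-3.936 -0.709  0.011]
```

```bash

python3 -m pendant '[{"jaw":1,"linear":[-3.94,-0.71,0],"twist":0},{"jaw":1,"linear":[-3.94,-0.71,0],"twist":0},{"jaw":1,"linear":[-3.94,-0.71,0],"twist":0},{"jaw":1,"linear":[-3.94,-0.71,0],"twist":0},{"jaw":1,"linear":[-3.94,-0.71,0],"twist":0},{"jaw":1,"linear":[-3.94,-0.71,0],"twist":0},{"jaw":1,"linear":[-3.94,-0.71,0],"twist":0},{"jaw":1,"linear":[-3.94,-0.71,0],"twist":0},{"jaw":1,"linear":[-3.94,-0.71,0],"twist":0},{"jaw":1,"linear":[-3.94,-0.71,0],"twist":0},{"jaw":1,"linear":[-3.94,-0.71,0],"twist":0}]' >/dev/null; python3 st.py
python3 -m pendant '[{"jaw":1,"linear":[-4,0,0],"twist":0},{"jaw":1,"linear":[-4,0,0],"twist":0},{"jaw":1,"linear":[-4,0,0],"twist":0},{"jaw":1,"linear":[-4,0,0],"twist":0},{"jaw":1,"linear":[-4,0,0],"twist":0}]' >/dev/null; python3 st.py
```

```text
t 5.0167 q [-1.418  0.624  0.818  0.     1.702 -1.55 ] p [ 0.2235 -0.7204  0.4006] F [ 0.8 -1.7  1. ] w 0.0871 0.0
[[-0.131  0.991 -0.   ]
 [ 0.991  0.131  0.001]
 [ 0.001  0.    -1.   ]] tilt 0.08418184919099092
t 5.4333 q [-1.429  0.953  0.227  0.005  1.943 -1.559] p [ 0.2368 -0.8655  0.3705] F [ 0.4  1.3 -2.4] w 0.087 0.0
[[-0.131  0.991  0.008]
 [ 0.991  0.132 -0.018]
 [-0.019  0.005 -1.   ]] tilt 1.1202223938208271
```

```bash

python3 -m pendant '[{"jaw":1,"linear":[-4,0,0],"twist":0},{"jaw":1,"linear":[-4,0,0],"twist":0},{"jaw":1,"linear":[-4,0,0],"twist":0}]' >/dev/null; python3 st.py
python3 -m pendant '[{"jaw":1,"linear":[-2.9,0,-2.9],"twist":0},{"jaw":1,"linear":[-2.9,0,-2.9],"twist":0},{"jaw":1,"linear":[-2.9,0,-2.9],"twist":0}]' >/dev/null; python3 st.py
```

```text
t 5.6833 q [-1.444  0.98   0.22   0.015  1.837 -1.571] p [ 0.231  -0.9028  0.3501] F [-0.1 -0.3 -0.4] w 0.087 0.0
[[-0.13   0.991  0.027]
 [ 0.986  0.132 -0.101]
 [-0.104  0.014 -0.995]] tilt 6.005278402699777
t 5.9333 q [-1.459  0.909  0.218  0.026  1.838 -1.582] p [ 0.2198 -0.8984  0.4167] F [-0.3  1.5  0.8] w 0.087 0.0
[[-0.128  0.991  0.044]
 [ 0.976  0.133 -0.172]
 [-0.176  0.021 -0.984]] tilt 10.209307338208435
```

```bash

python3 -m pendant '[{"jaw":1,"linear":[0,-3.6,0],"twist":0},{"jaw":1,"linear":[0,-3.6,0],"twist":0},{"jaw":1,"linear":[0,-3.6,0],"twist":0},{"jaw":1,"linear":[0,-3.6,0],"twist":0}]' >/dev/null; python3 st.py
python3 -m pendant '[{"jaw":1,"linear":[-3.8,0,1],"twist":0},{"jaw":1,"linear":[-3.8,0,1],"twist":0},{"jaw":1,"linear":[-3.8,0,1],"twist":0},{"jaw":1,"linear":[-3.8,0,1.4],"twist":0},{"jaw":1,"linear":[-3.8,0,1.4],"twist":0}]' >/dev/null; python3 st.py
```

```text
t 6.2667 q [-1.625  0.892  0.252  0.055  1.821 -1.74 ] p [ 0.0766 -0.9173  0.4185] F [ 0.6 -1.   0.3] w 0.0873 0.0
[[-0.129  0.991  0.043]
 [ 0.975  0.135 -0.178]
 [-0.182  0.019 -0.983]] tilt 10.545422184674084
t 6.6833 q [-1.607  0.997  0.218  0.064  1.642 -1.724] p [ 0.0935 -0.9857  0.3469] F [0. 0. 0.] w 0.0872 0.0
[[-0.122  0.991  0.053]
 [ 0.95   0.132 -0.283]
 [-0.287  0.016 -0.958]] tilt 16.733730624999414
```

```bash

python3 -m pendant '[{"jaw":1,"linear":[-4.1,0,0],"twist":0},{"jaw":1,"linear":[-4.1,0,0],"twist":0},{"jaw":1,"linear":[-4.1,0,0],"twist":0},{"jaw":1,"linear":[-4.1,0,0],"twist":0},{"jaw":1,"linear":[-4.1,0,0],"twist":0},{"jaw":1,"linear":[-4,0,0.8],"twist":0},{"jaw":1,"linear":[-4,0,0.8],"twist":0},{"jaw":1,"linear":[-4,0,0.8],"twist":0}]' >/dev/null; python3 st.py
```

```text
t 7.35 q [-1.594  1.015  0.218  0.083  1.413 -1.715] p [ 0.1103 -1.0468  0.3534] F [ 0.5  0.3 -0.6] w 0.0874 0.0
[[-0.109  0.991  0.071]
 [ 0.87   0.13  -0.476]
 [-0.482  0.01  -0.876]] tilt 28.790326768953317
```

```bash

python3 -m pendant '[{"jaw":1,"linear":[-3.9,-1,0.4],"twist":0},{"jaw":1,"linear":[-3.9,-1,0.4],"twist":0},{"jaw":1,"linear":[-4,-0.6,0],"twist":0},{"jaw":1,"linear":[-4,-0.6,0],"twist":0},{"jaw":1,"linear":[-4,-0.6,0],"twist":0},{"jaw":1,"linear":[-4,-0.6,0],"twist":0}]' >/dev/null; python3 st.py; python3 leg.py .12 -.75 .42
```

```text
t 7.85 q [-1.633  0.989  0.218  0.121  1.296 -1.752] p [ 0.0775 -1.0759  0.4005] F [ 0.4 -0.8  0.1] w 0.0872 0.0
[[-0.097  0.992  0.079]
 [ 0.791  0.125 -0.599]
 [-0.605  0.004 -0.796]] tilt 37.20431901648679
9 rows of [ 2.686  0.923 -2.306]
```

```bash

python3 -m pendant '[{"jaw":1,"linear":[2.69,0.92,-2.31],"twist":0},{"jaw":1,"linear":[2.69,0.92,-2.31],"twist":0},{"jaw":1,"linear":[2.69,0.92,-2.31],"twist":0},{"jaw":1,"linear":[2.69,0.92,-2.31],"twist":0},{"jaw":1,"linear":[2.69,0.92,-2.31],"twist":0},{"jaw":1,"linear":[2.69,0.92,-2.31],"twist":0},{"jaw":1,"linear":[2.69,0.92,-2.31],"twist":0},{"jaw":1,"linear":[2.69,0.92,-2.31],"twist":0},{"jaw":1,"linear":[2.69,0.92,-2.31],"twist":0}]' >/dev/null; python3 st.py; python3 leg.py .34 -.42 .45
```

```text
t 8.6 q [-1.595  0.366  1.359  0.134  0.779 -1.784] p [ 0.1197 -0.7552  0.4209] F [-0.1 -0.3  0.8] w 0.087 0.0
[[-0.098  0.992  0.079]
 [ 0.791  0.126 -0.599]
 [-0.605  0.004 -0.797]] tilt 37.19407766738627
10 rows of [ 2.259  2.608 -2.066]
```

Tilt holds. On over the extractor's free side, clear of the lamp.

```bash

python3 -m pendant '[{"jaw":1,"linear":[2.26,2.61,-2.07],"twist":0},{"jaw":1,"linear":[2.26,2.61,-2.07],"twist":0},{"jaw":1,"linear":[2.26,2.61,-2.07],"twist":0},{"jaw":1,"linear":[2.26,2.61,-2.07],"twist":0},{"jaw":1,"linear":[2.26,2.61,-2.07],"twist":0},{"jaw":1,"linear":[2.26,2.61,-2.07],"twist":0},{"jaw":1,"linear":[2.26,2.61,-2.07],"twist":0},{"jaw":1,"linear":[2.26,2.61,-2.07],"twist":0},{"jaw":1,"linear":[2.26,2.61,-2.07],"twist":0},{"jaw":1,"linear":[2.26,2.61,-2.07],"twist":0}]' >/dev/null; python3 st.py; python3 leg.py .4 -.1 .45
```

```text
t 9.4333 q [-0.941  0.035  1.711 -0.393  0.846 -0.885] p [ 0.3408 -0.4199  0.4517] F [ 0.6 -0.   0.2] w 0.0868 0.0
[[-0.095  0.992  0.082]
 [ 0.791  0.125 -0.599]
 [-0.605  0.007 -0.796]] tilt 37.21612003934542
8 rows of [ 3.104  1.236 -2.319]
```

```bash

python3 -m pendant '[{"jaw":1,"linear":[3.1,1.24,-2.32],"twist":0},{"jaw":1,"linear":[3.1,1.24,-2.32],"twist":0},{"jaw":1,"linear":[3.1,1.24,-2.32],"twist":0},{"jaw":1,"linear":[3.1,1.24,-2.32],"twist":0},{"jaw":1,"linear":[3.1,1.24,-2.32],"twist":0},{"jaw":1,"linear":[3.1,1.24,-2.32],"twist":0},{"jaw":1,"linear":[3.1,1.24,-2.32],"twist":0},{"jaw":1,"linear":[3.1,1.24,-2.32],"twist":0}]' >/dev/null; python3 st.py; python3 leg.py .6 0.0 .3;  python3 - <<'E'
from h import *
c=cams.camera("wrist");cv2.imwrite("pics/w1.png",c["color"]);print(np.linalg.inv(c["view"]).round(3))
E
```

```text
t 10.1 q [-1.040e-01  1.000e-03  1.747e+00 -6.550e-01  1.283e+00 -7.100e-02] p [ 0.3998 -0.0994  0.4508] F [1.2 0.2 0.4] w 0.087 0.0
[[-0.095  0.992  0.084]
 [ 0.793  0.126 -0.596]
 [-0.602  0.01  -0.798]] tilt 37.02615615583361
7 rows of [2.151 2.995 1.114]
[[ 0.992  0.069  0.106  0.382]
 [ 0.126 -0.613 -0.78   0.042]
 [ 0.011  0.787 -0.617  0.525]
 [ 0.     0.     0.     1.   ]]
```

View pics/w1.png

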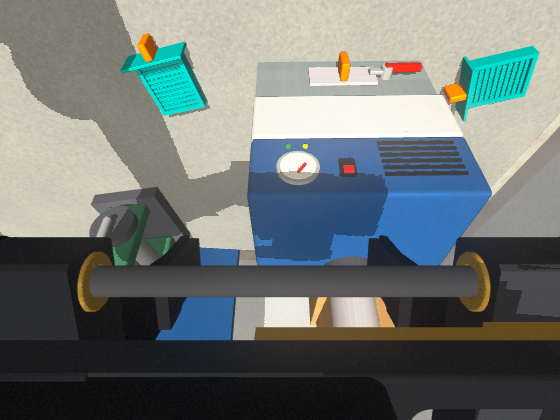

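The wrist view shows the machine (upside down): orange fin at (344,66), red lever at (403,68) and level. Now I measure both here.

```bash
cat > meas.py <<'E'
from h import *
o=np.array([.5212,-.3329]);a=np.radians(7.57);ye=np.array([np.cos(a),np.sin(a)]);xe=np.array([np.sin(a),-np.cos(a)])
def toE(P): return np.column_stack([(P[:,:2]-o)@xe,(P[:,:2]-o)@ye,P[:,2]])*1000
def toW(x,y,z): return np.r_[o+(x*xe+y*ye)/1000,z/1000]
def meas(c,show=True):
    P=pts(c);H=cv2.cvtColor(c["color"],cv2.COLOR_BGR2HSV);h,s,v=[H[...,i].astype(int) for i in range(3)]
    for nm,m in(("fin",(h>=6)&(h<=20)&(s>150)&(v>80)),("lever",((h<=4)|(h>=176))&(s>150)&(v>80))):
        n,l,st,ce=cv2.connectedComponentsWithStats(m.astype(np.uint8))
        for i in range(1,n):
            if st[i,4]<40: continue
            E=toE(P[l==i])
            if abs(np.median(E[:,0])+130)<30 or nm=="fin" and np.median(E[:,2])<100: print(nm,ce[i].round(),st[i,4],"lo",np.percentile(E,4,axis=0).round(1),"med",np.median(E,0).round(1),"hi",np.percentile(E,96,axis=0).round(1))
E
python3 - <<'E'
from meas import *
c=cams.camera("wrist");meas(c)
P=pts(c);E=toE(P.reshape(-1,3)).reshape(P.shape)
m=(E[...,2]>135)&(E[...,2]<200)&(abs(E[...,0]+122)<15)&(abs(E[...,1])<125)
q=np.polyfit(E[m][:,1],E[m][:,0],1);print("module front",m.sum(),np.degrees(np.arctan(q[0])),q[1], E[m][:,1].min(),E[m][:,1].max())
b=(E[...,2]>85)&(E[...,2]<112)&(abs(E[...,0]+110)<8)
q=np.polyfit(E[b][:,1],E[b][:,0],1);print("base",b.sum(),np.degrees(np.arctan(q[0])),q[1],E[b][:,1].min(),E[b][:,1].max())
for x,y,z in((-128.5,0,61),(-125,104,60)):print(toW(x,y,z))
E
```

```text
fin [146.  52.] 284 lo [-154.1 -294.4   10.2] med [-144.8 -285.2   28.8] hi [-131.2 -281.5   42.4]
fin [339.  72.] 217 lo [-142.2   -3.8   48.4] med [-136.5   -0.2   71.3] hi [-119.9    6.8   80.6]
fin [448.  98.] 263 lo [-65.2 191.7   8.7] med [-61.2 201.4  27.7] hi [-52.5 214.8  42.6]
lever [399.  74.] 278 lo [-131.    67.6   57.4] med [-129.    91.8   64.9] hi [-122.3  113.5   67.3]
lever [343. 175.] 71 lo [-129.6  -22.1  265. ] med [-128.3  -17.   269.9] hi [-127.2  -12.   273.9]
module front 6006 0.04907998881324742 -121.5059406501303 -124.93723088812952 124.99734927963226
base 1515 0.05186360191320099 -109.46555617496078 -126.5338810288073 133.71693527544875
[ 0.50427175 -0.20551992  0.061     ]
[ 0.60782643 -0.19528873  0.06      ]
```

```bash
cat > to.py <<'E'
# usage: to.py x y z [...] : E-frame (mm) waypoints; tool-axis per-row shift for each leg, starting from the measured pose
import sys; from meas import *
ob=robot.get_obs();r=R.from_quat(ob["tool_rot"]).as_matrix();p=ob["position"]
print("here E",toE(p[None])[0].round(1),"F_E",np.r_[ob["ft_force"][:2]@xe,ob["ft_force"][:2]@ye,ob["ft_force"][2]].round(1))
a=np.array(sys.argv[1:],float).reshape(-1,3)
for w in a:
    t=toW(*w);d=t-p;n=max(1,int(np.ceil(np.linalg.norm(d)/.041)));print(w,n,"rows of",(r.T@d*100/n).round(3));p=t
E
python3 to.py -200 111 140 -130.5 111 98
```

```text
here E [-250.8  -87.4  450.1] F_E [-0.  -0.8 -0.8]
[-200.  111.  140.] 10 rows of [1.457 1.95  2.808]
[-130.5  111.    98. ] 2 rows of [-1.52  -0.041  3.765]
```

```bash

python3 -m pendant '[{"jaw":0,"linear":[1.46,1.95,2.81],"twist":0},{"jaw":0,"linear":[1.46,1.95,2.81],"twist":0},{"jaw":0,"linear":[1.46,1.95,2.81],"twist":0},{"jaw":0,"linear":[1.46,1.95,2.81],"twist":0},{"jaw":0,"linear":[1.46,1.95,2.81],"twist":0},{"jaw":0,"linear":[1.46,1.95,2.81],"twist":0},{"jaw":0,"linear":[1.46,1.95,2.81],"twist":0},{"jaw":0,"linear":[1.46,1.95,2.81],"twist":0},{"jaw":0,"linear":[1.46,1.95,2.81],"twist":0},{"jaw":0,"linear":[1.46,1.95,2.81],"twist":0},{"jaw":0,"linear":[0,0,0],"twist":0}]' 10 >/dev/null; python3 st.py; python3 to.py -130.5 111 98 -130.5 111 85 -130.5 110 68 -130.5 106 60 -130.5 100 53 -130.5 93 48 -130.5 84 45 
```

```text
t 11.1167 q [-0.121  0.706  1.667 -0.908  0.827  0.41 ] p [ 0.6023 -0.13    0.1298] F [ 0.   0.1 -1. ] w 0.0219 0.0
[[-0.101  0.992  0.074]
 [ 0.795  0.125 -0.593]
 [-0.598 -0.001 -0.802]] tilt 36.71896645631979
here E [-190.4  107.2  129.8] F_E [-0.1  0.  -1. ]
[-130.5  111.    98. ] 2 rows of [-1.448  0.213  3.065]
[-130.5  111.    85. ] 1 rows of [7.770e-01 1.000e-03 1.042e+00]
[-130.5  110.    68. ] 1 rows of [ 1.016 -0.099  1.363]
[-130.5  106.    60. ] 1 rows of [ 0.476 -0.399  0.643]
[-130.5  100.    53. ] 1 rows of [ 0.415 -0.599  0.564]
[-130.5   93.    48. ] 1 rows of [ 0.295 -0.7    0.404]
[-130.5   84.    45. ] 1 rows of [ 0.175 -0.9    0.245]
```

```bash

python3 -m pendant '[{"jaw":0,"linear":[-0.97,0.14,2.04],"twist":0},{"jaw":0,"linear":[-0.97,0.14,2.04],"twist":0},{"jaw":0,"linear":[-0.97,0.14,2.04],"twist":0},{"jaw":0,"linear":[0,0,0],"twist":0},{"jaw":0,"linear":[0,0,0],"twist":0}]' >/dev/null; python3 st.py; python3 to.py -130.5 111 88 
```

```text
t 11.5333 q [-0.219  0.75   1.654 -0.974  0.752  0.403] p [ 0.613  -0.1894  0.1076] F [-0.3 -0.5  0.2] w 0.001 0.0
[[-0.095  0.992  0.08 ]
 [ 0.793  0.124 -0.597]
 [-0.602  0.007 -0.799]] tilt 37.0058860651759
here E [-130.1  109.9  107.6] F_E [ 0.5 -0.4  0.2]
[-130.5  111.    88. ] 1 rows of [1.214 0.093 1.545]
```

```bash

python3 -m pendant '[{"jaw":0,"linear":[1.2,0,1.56],"twist":0},{"jaw":0,"linear":[0.33,0,0.44],"twist":0},{"jaw":0,"linear":[0.33,0,0.44],"twist":0},{"jaw":0,"linear":[0.54,0,0.72],"twist":0},{"jaw":0,"linear":[0.48,-0.4,0.64],"twist":0}]'; python3 to.py -130.5 106 60
```

```text
time: 11.95
position: [0.6102, -0.1884, 0.0597]
tool_rot: [0.627, 0.711, -0.208, 0.241]
ft_force: [0.4, 0.2, 4.0]
grip_width: 0.0006
grip_force: 1.9
here E [-131.5  107.3   59.7] F_E [-0.1  0.4  4. ]
[-130.5  106.    60. ] 1 rows of [-0.103 -0.128  0.033]
```

```bash

python3 -m pendant '[{"jaw":0,"linear":[0.21,-0.3,0.28],"twist":0},{"jaw":0,"linear":[0.21,-0.3,0.28],"twist":0},{"jaw":0,"linear":[0.15,-0.35,0.2],"twist":0},{"jaw":0,"linear":[0.15,-0.35,0.2],"twist":0},{"jaw":0,"linear":[0.12,-0.5,0.16],"twist":0},{"jaw":0,"linear":[0,0,0],"twist":0}]'; python3 to.py -130.5 84 45;python3 -c "
from meas import *
meas(cams.camera('wrist'));c=cams.camera('top');meas(c);meas(cams.camera('scene'))"
```

```text
time: 12.45
position: [0.5901, -0.19, 0.0435]
tool_rot: [0.628, 0.711, -0.208, 0.238]
ft_force: [3.0, -0.5, -0.4]
grip_width: 0.0007
grip_force: 1.2
here E [-132.5   87.2   43.5] F_E [ 0.9  2.9 -0.4]
[-130.5   84.    45. ] 1 rows of [-0.254 -0.314  0.006]
fin [265. 282.] 240 lo [-203.1   83.4   74.9] med [-201.1   83.9   83.3] hi [-194.2   84.3   87.1]
fin [302. 282.] 245 lo [-203.3   92.4   75.1] med [-201.    92.8   83.1] hi [-193.9   93.3   87.2]
fin [ 93. 263.] 117 lo [-198.3   -1.6   43.5] med [-142.     4.3   45. ] hi [-140.6   40.6   76.5]
fin [217. 327.] 7047 lo [-201.3    0.5   60.3] med [-199.    70.4   93.3] hi [-126.6  117.3   95.8]
fin [459. 306.] 842 lo [-65.8 191.5  28.3] med [-62.3 201.3  34.3] hi [-54.8 214.8  39.8]
lever [258. 228.] 385 lo [-131.6   69.8   13.4] med [-130.4   75.1   18.8] hi [-128.7   80.5   23.7]
fin [372. 230.] 61 lo [-142.2   -7.3   73.4] med [-129.3   -2.8   79.6] hi [-118.1    3.   111.9]
fin [382. 366.] 65 lo [-153.3 -296.7   28.2] med [-142.7 -291.3   40.7] hi [-131.2 -286.3   44.3]
fin [286. 297.] 43 lo [-482.9  281.2    5.3] med [-441.4  285.8    9.3] hi [-408.7  288.3   13.1]
fin [284. 309.] 46 lo [-485.5  309.8    5.1] med [-447.8  323.3    9. ] hi [-412.8  330.6   12. ]
```

```bash

python3 -m pendant '[{"jaw":0,"linear":[0,-0.4,0],"twist":0},{"jaw":0,"linear":[0,-0.4,0],"twist":0},{"jaw":0,"linear":[0,0,0],"twist":0}]'|grep force;python3 to.py;python3 -c "
from meas import *
meas(cams.camera('wrist'))" | grep lever
python3 -m pendant '[{"jaw":0,"linear":[0,-0.3,0],"twist":0},{"jaw":0,"linear":[0,0,0],"twist":0}]'|grep force;python3 to.py;python3 -c "
from meas import *
meas(cams.camera('wrist'))" | grep lever
```

```text
ft_force: [7.2, 1.0, -4.5]
grip_force: 3.6
here E [-132.8   82.5   43.9] F_E [-0.   7.2 -4.5]
lever [256. 227.] 397 lo [-131.6   64.    12.7] med [-130.5   69.2   18.5] hi [-129.    74.4   23.7]
ft_force: [11.7, 1.1, -5.4]
grip_force: 5.4
here E [-133.    82.3   44. ] F_E [ 0.4 11.8 -5.4]
lever [256. 227.] 398 lo [-131.6   64.1   12.5] med [-130.5   69.2   18.4] hi [-129.1   74.4   23.8]
```

```bash

python3 -m pendant '[{"jaw":0,"linear":[0,1.5,0],"twist":0},{"jaw":0,"linear":[0,1,-3],"twist":0},{"jaw":0,"linear":[0,0,-4],"twist":0},{"jaw":1,"linear":[0,-2,-3],"twist":0},{"jaw":1,"linear":[0,-3,-2],"twist":0},{"jaw":1,"linear":[0,0,0],"twist":0}]'|grep force;python3 to.py;python3 -c "
from meas import *
c=cams.camera('wrist');meas(c);cv2.imwrite('pics/w2.png',c['color']);np.savez('w2.npz',c=c['color'],p=pts(c))"
```

```text
ft_force: [-0.1, -0.3, 0.0]
grip_force: 0.0
here E [-207.4   44.8  141.8] F_E [ 0.3 -0.1  0. ]
fin [230. 218.] 696 lo [-142.9   -2.6   46.5] med [-141.6    3.8   63.5] hi [-127.     8.3   79.2]
fin [438. 230.] 745 lo [-66.  191.7   7.3] med [-62.6 202.8  22.4] hi [-57.4 214.9  38.7]
lever [311. 202.] 617 lo [-131.5   62.7   15.3] med [-130.4   67.7   40.7] hi [-129.    72.9   62.5]
```

View pics/w2.png

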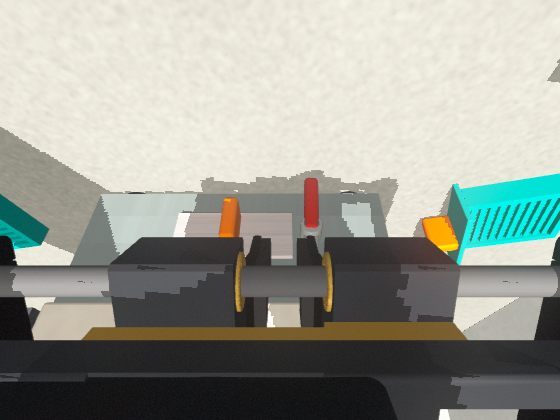

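The lever (311,202) hangs straight down beside the plate, and the fin is at (230,218), with its centre at about y = 3 mm. Next is the approach with a half-open jaw.

```bash
python3 - <<'E'
from meas import *
z=np.load("w2.npz");H=cv2.cvtColor(z["c"],cv2.COLOR_BGR2HSV);h,s,v=[H[...,i].astype(int) for i in range(3)]
m=((h<=4)|(h>=176))&(s>150)&(v>80);m[:,:290]=0;m[:,330:]=0
E=toE(z["p"][m]);k=(E[:,0]<-127)&(E[:,0]>-133);q=np.polyfit(E[k,2],E[k,1],1);print("lever off vertical deg",np.degrees(np.arctan(q[0])),k.sum())
E
python3 to.py -183.5 3 132 -135.5 3 68
```

```text
lever off vertical deg -2.2069225584026557 615
here E [-206.3   47.7  141. ] F_E [-0.3 -0.  -0.7]
[-183.5    3.   132. ] 2 rows of [-0.654 -2.229  1.054]
[-135.5    3.    68. ] 2 rows of [0.006 0.016 4.   ]
```

```bash

python3 -m pendant '[{"jaw":0.5,"linear":[-0.65,-2.23,1.05],"twist":0},{"jaw":0.5,"linear":[-0.65,-2.23,1.05],"twist":0},{"jaw":0.5,"linear":[0,0,0],"twist":0},{"jaw":0.5,"linear":[0,0,0],"twist":0},{"jaw":0.5,"linear":[0,0,0],"twist":0},{"jaw":0.5,"linear":[0,0,0],"twist":0}]'|grep grip;python3 to.py -154.5 3 93 -135.5 3 68;python3 -c "
from meas import *
c=cams.camera('wrist');meas(c)"; python3 st.py
```

```text
grip_width: 0.0429
grip_force: 0.0
here E [-181.5    8.5  130.7] F_E [ 0.1  0.6 -0.3]
[-154.5    3.    93. ] 2 rows of [ 0.051 -0.275  2.317]
[-135.5    3.    68. ] 1 rows of [-1.40e-02 -2.00e-03  3.14e+00]
fin [273. 217.] 1014 lo [-142.8   -3.1   47.2] med [-141.3    2.3   71.8] hi [-121.     7.7   80.5]
fin [488. 224.] 979 lo [-65.7 191.5   7.7] med [-62.4 202.1  23.3] hi [-55.8 214.6  38.4]
lever [360. 192.] 775 lo [-131.4   62.2   14.8] med [-130.4   67.3   40.9] hi [-128.5   72.7   62.8]
t 14.2167 q [-0.19   0.629  1.92  -1.104  0.693  0.602] p [ 0.5057 -0.1518  0.1308] F [-1.  -0.2  0.3] w 0.0427 0.0
[[-0.097  0.992  0.08 ]
 [ 0.793  0.126 -0.596]
 [-0.602  0.006 -0.799]] tilt 36.98395248756018
```

```bash

python3 -m pendant '[{"jaw":0.5,"linear":[0.05,-0.3,2.32],"twist":0},{"jaw":0.5,"linear":[0.05,-0.3,2.32],"twist":0},{"jaw":0.5,"linear":[0,0,1.55],"twist":0},{"jaw":0.5,"linear":[0,0,1.55],"twist":0},{"jaw":0.5,"linear":[0,0,0],"twist":0},{"jaw":0.5,"linear":[0,0,0],"twist":0}]'|grep -A1 force;python3 to.py -135.5 2.3 68
```

```text
ft_force: [-0.0, -0.1, -0.4]
grip_width: 0.0435
grip_force: 0.0
here E [-135.9    1.7   67.8] F_E [ 0.1 -0.  -0.4]
[-135.5    2.3   68. ] 1 rows of [-0.042  0.06   0.012]
```

```bash

python3 -m pendant '[{"jaw":0,"linear":[0,0.06,0],"twist":0},{"jaw":0,"linear":[0,0,0],"twist":0},{"jaw":0,"linear":[0,0,0],"twist":0},{"jaw":0,"linear":[0,0,0],"twist":0},{"jaw":0,"linear":[0,0,0],"twist":0},{"jaw":0,"linear":[0,0,0],"twist":0}]' 45;python3 to.py -155 2 68 -240 2 68.5 -260 2 68.5
```

```text
time: 15.22
position: [0.5052, -0.1976, 0.0687]
tool_rot: [0.627, 0.711, -0.208, 0.239]
ft_force: [0.1, 3.7, 5.8]
grip_width: 0.0117
grip_force: 45.2
here E [-136.3    2.    68.7] F_E [-3.7  0.6  5.8]
[-155.    2.   68.] 1 rows of [ 1.54  -0.012 -1.07 ]
[-240.     2.    68.5] 3 rows of [ 2.253 -0.016 -1.718]
[-260.     2.    68.5] 1 rows of [ 1.598 -0.012 -1.203]
```

```bash

python3 -m pendant '[{"jaw":0,"linear":[0.4,0,-0.3],"twist":0},{"jaw":0,"linear":[0.8,-0.006,-0.6],"twist":0},{"jaw":0,"linear":[0.8,-0.006,-0.6],"twist":0}]';python3 to.py; python3 -c "
from meas import *
c=cams.camera('wrist');meas(c)"
```

```text
time: 15.47
position: [0.502, -0.1728, 0.0686]
tool_rot: [0.628, 0.711, -0.208, 0.24]
ft_force: [0.1, -1.9, 0.3]
grip_width: 0.0118
grip_force: 45.0
here E [-161.3    2.    68.6] F_E [ 1.9 -0.1  0.3]
fin [283. 243.] 1118 lo [-168.1   -2.4   45.2] med [-166.8    2.9   57.9] hi [-164.9    8.3   69. ]
fin [532. 260.] 435 lo [-225.8   67.6    6.1] med [-62.8 202.1  10.8] hi [-57.4 213.9 101.6]
fin [283. 302.] 243 lo [-155.7   -2.2   78.7] med [-149.4    3.    80. ] hi [-143.4    7.9   80.5]
lever [386. 225.] 490 lo [-131.3   62.7   13.5] med [-130.3   67.2   22.3] hi [-125.8   73.    30.4]
```

Fin moves along with low drag. Continuing the straight pull.

```bash

python3 -m pendant '[{"jaw":0,"linear":[1.2,-0.01,-0.9],"twist":0},{"jaw":0,"linear":[1.2,-0.01,-0.9],"twist":0},{"jaw":0,"linear":[1.2,-0.01,-0.9],"twist":0},{"jaw":0,"linear":[1.2,-0.01,-0.9],"twist":0}]'|grep ft;python3 to.py
python3 -m pendant '[{"jaw":0,"linear":[1.0,-0.01,-0.75],"twist":0},{"jaw":0,"linear":[1.0,-0.01,-0.75],"twist":0},{"jaw":0,"linear":[1.0,-0.01,-0.75],"twist":0},{"jaw":0,"linear":[1.0,-0.01,-0.75],"twist":0},{"jaw":0,"linear":[1.0,-0.01,-0.75],"twist":0},{"jaw":0,"linear":[0.2,0,-0.15],"twist":0}]'|grep ft;python3 to.py; python3 st.py;python3 - <<'E'
from meas import *
c=cams.camera("scene");cv2.imwrite("pics/s3.png",cv2.resize(c["color"][120:300,100:400],None,fx=2.6,fy=2.6))
z=np.load("c0.npz");P=z["tp"];m=(P[...,2]>.012)&(P[...,2]<.027)&(P[...,0]>.4)&(P[...,0]<.62)&(P[...,1]>.08)&(P[...,1]<.35)
r=cv2.minAreaRect(P[m][:,:2].astype(np.float32)*1000);print("tray rim",r,m.sum(),toE(np.array([[r[0][0],r[0][1],0]])/1000))
E
```

```text
ft_force: [0.2, -1.5, -0.0]
here E [-222.1    1.8   68.3] F_E [ 1.5 -0.  -0. ]
ft_force: [0.0, 0.2, -1.7]
here E [-288.8    1.7   67.4] F_E [-0.2  0.  -1.7]
t 16.35 q [ 0.03   0.757  1.95  -1.132  0.719  0.889] p [ 0.4848 -0.0464  0.0674] F [ 0.   0.2 -1.7] w 0.0117 44.997058301232755
[[-0.1    0.992  0.08 ]
 [ 0.794  0.129 -0.594]
 [-0.599  0.004 -0.8  ]] tilt 36.82559763997673
tray rim ((507.4427490234375, 218.00729370117188), (150.87677001953125, 200.86929321289062), 5.410324573516846) 674 [[-547.91828994   58.93772782    0.        ]]
```

View pics/s3.png

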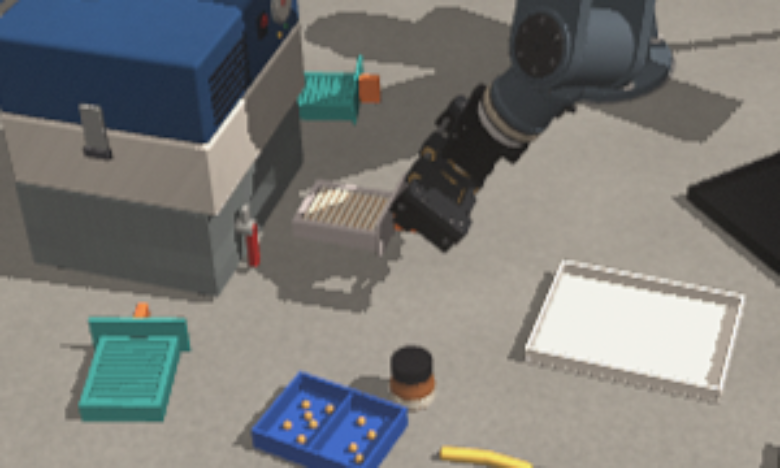

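The cassette is out and level (picture (345,215)); the lever hangs, and the tray is clear at (635,325). Carry it to the tray.

```bash
python3 to.py -310 4 100 -608 59 100
```

```text
here E [-288.2    1.8   67.6] F_E [-0.1  1.  -1.6]
[-310.    4.  100.] 1 rows of [-0.199  0.228 -3.904]
[-608.   59.  100.] 8 rows of [ 2.983  0.676 -2.234]
```

```bash

python3 -m pendant '[{"jaw":0,"linear":[-0.04,0.05,-0.8],"twist":0},{"jaw":0,"linear":[-0.08,0.09,-1.5],"twist":0},{"jaw":0,"linear":[-0.08,0.09,-1.6],"twist":0},{"jaw":0,"linear":[1.19,0.27,-0.9],"twist":0},{"jaw":0,"linear":[1.8,0.41,-1.35],"twist":0},{"jaw":0,"linear":[1.8,0.41,-1.35],"twist":0},{"jaw":0,"linear":[1.8,0.41,-1.35],"twist":0},{"jaw":0,"linear":[1.8,0.41,-1.35],"twist":0},{"jaw":0,"linear":[1.8,0.41,-1.35],"twist":0},{"jaw":0,"linear":[1.8,0.41,-1.35],"twist":0}]'|grep -E "ft|width";python3 st.py; python3 to.py -608 59 100
```

```text
ft_force: [0.8, 0.6, -1.9]
grip_width: 0.0116
t 17.2333 q [ 0.364  0.735  1.744 -0.772  0.994  0.783] p [0.4928 0.1259 0.1007] F [ 0.8  0.6 -1.9] w 0.0116 44.99675025232136
[[-0.097  0.992  0.078]
 [ 0.793  0.125 -0.596]
 [-0.601  0.004 -0.799]] tilt 36.92486003939148
here E [-458.5   32.3  100.7] F_E [-0.5  0.9 -1.9]
[-608.   59.  100.] 4 rows of [ 3.004  0.642 -2.231]
```

```bash

python3 -m pendant '[{"jaw":0,"linear":[2,0.43,-1.49],"twist":0},{"jaw":0,"linear":[2,0.43,-1.49],"twist":0},{"jaw":0,"linear":[2,0.43,-1.49],"twist":0},{"jaw":0,"linear":[2,0.43,-1.49],"twist":0},{"jaw":0,"linear":[2,0.43,-1.49],"twist":0},{"jaw":0,"linear":[1.2,0.26,-0.89],"twist":0},{"jaw":0,"linear":[0.6,0.13,-0.45],"twist":0},{"jaw":0,"linear":[0,0,0],"twist":0},{"jaw":0,"linear":[0,0,0],"twist":0}]'|grep -E "ft|width";python3 st.py; python3 to.py -608 59 45 -608 59 36 -608 59 34;python3 - <<'E'
from meas import *
c=cams.camera("scene");cv2.imwrite("pics/s4.png",cv2.resize(c["color"][140:300,240:440],None,fx=3.5,fy=3.5))
b=cams.camera("top");P=pts(b);m=(P[...,2]>.012)&(P[...,2]<.027)&(P[...,0]>.4)&(P[...,0]<.62)&(P[...,1]>.08)&(P[...,1]<.35)
print(m.sum(),P[m][:,:2].min(0),P[m][:,:2].max(0))
E
```

```text
ft_force: [-0.2, 0.1, -2.1]
grip_width: 0.0122
t 17.9833 q [ 0.581  0.816  1.488 -0.614  1.224  0.785] p [0.4993 0.2735 0.0998] F [-0.2  0.1 -2.1] w 0.0122 44.99674129765481
[[-0.098  0.992  0.078]
 [ 0.792  0.126 -0.597]
 [-0.602  0.003 -0.799]] tilt 37.00785255670761
here E [-604.    58.2   99.8] F_E [-0.1 -0.1 -2.1]
[-608.   59.   45.] 2 rows of [1.812 0.03  2.068]
[-608.   59.   36.] 1 rows of [ 0.542 -0.003  0.719]
[-608.   59.   34.] 1 rows of [ 0.12  -0.001  0.16 ]
615 [0.42441179 0.11174635] [0.59041578 0.32324288]
```

View pics/s4.png

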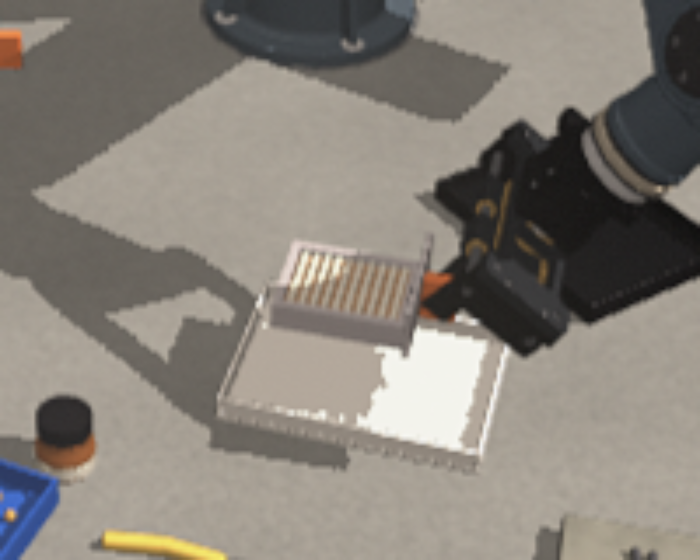

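Level above the tray (cassette (345,290), tray (360,390)); lowering gently.

```bash

python3 -m pendant '[{"jaw":0,"linear":[0.5,0.01,0.5],"twist":0},{"jaw":0,"linear":[1.0,0.02,1.1],"twist":0},{"jaw":0,"linear":[1.0,0.02,1.2],"twist":0},{"jaw":0,"linear":[0.8,0,1.0],"twist":0},{"jaw":0,"linear":[0.42,0,0.55],"twist":0},{"jaw":0,"linear":[0.24,0,0.32],"twist":0},{"jaw":0,"linear":[0,0,0],"twist":0},{"jaw":0,"linear":[0,0,0],"twist":0}]'|grep -E "ft|width";python3 to.py -608 59 36
```

```text
ft_force: [0.7, 0.2, -1.6]
grip_width: 0.0115
here E [-608.1   59.4   38.3] F_E [-0.1  0.7 -1.6]
[-608.   59.   36.] 1 rows of [ 0.129 -0.04   0.194]
```

```bash

python3 -m pendant '[{"jaw":0,"linear":[0.09,0,0.12],"twist":0},{"jaw":0,"linear":[0.06,0,0.08],"twist":0},{"jaw":0,"linear":[0,0,0],"twist":0}]'|grep -E "ft";python3 to.py
python3 -m pendant '[{"jaw":0,"linear":[0.06,0,0.08],"twist":0},{"jaw":0,"linear":[0,0,0],"twist":0}]'|grep -E "ft";python3 to.py
```

```text
ft_force: [0.2, -0.0, -1.1]
here E [-608.3   59.7   36.6] F_E [ 0.1  0.2 -1.1]
ft_force: [0.1, 1.0, -0.7]
here E [-608.2   59.6   35.4] F_E [-0.9  0.2 -0.7]
```

```bash

python3 -m pendant '[{"jaw":0,"linear":[0.06,0,0.08],"twist":0},{"jaw":0,"linear":[0,0,0],"twist":0}]'|grep -E "ft";python3 to.py
python3 -m pendant '[{"jaw":0,"linear":[0.06,0,0.08],"twist":0},{"jaw":0,"linear":[0,0,0],"twist":0}]'|grep -E "ft";python3 to.py
```

```text
ft_force: [-0.4, 1.1, 2.1]
here E [-608.3   59.7   34.8] F_E [-1.1 -0.2  2.1]
ft_force: [-1.2, 1.9, 6.9]
here E [-608.3   59.7   34.7] F_E [-2.1 -0.9  6.9]
```

On the floor. Release and back off along the tool axis.

```bash

python3 -m pendant '[{"jaw":0.4,"linear":[-0.03,0,-0.04],"twist":0},{"jaw":0.4,"linear":[0,0,0],"twist":0},{"jaw":0.4,"linear":[0,0,0],"twist":0},{"jaw":0.4,"linear":[0,0,0],"twist":0},{"jaw":0.4,"linear":[0,0,0],"twist":0}]' 10|grep -E "ft|grip"
python3 -m pendant '[{"jaw":0.4,"linear":[0,0,-1],"twist":0},{"jaw":0.4,"linear":[0,0,-2],"twist":0},{"jaw":0.4,"linear":[0,0,-3],"twist":0},{"jaw":0.4,"linear":[0,0,-4],"twist":0},{"jaw":0.4,"linear":[0,0,-4],"twist":0},{"jaw":0.4,"linear":[0,0,-2],"twist":0},{"jaw":0.4,"linear":[0,0,0],"twist":0},{"jaw":0.4,"linear":[0,0,0],"twist":0}]'|grep -E "ft|pos"
python3 - <<'E'
from meas import *
c=cams.camera("scene");b=cams.camera("top")
cv2.imwrite("pics/s5.png",np.hstack([cv2.resize(c["color"][150:310,140:390],(400,256)),cv2.resize(b["color"][80:280,120:420],(400,256))]))
P=pts(b);I=b["color"]
for lo,hi,n in((.022,.032,"frame top"),(.012,.0225,"rim"),(.04,.055,"plate/fin top")):
    m=(P[...,2]>lo)&(P[...,2]<hi)&(P[...,0]>.4)&(P[...,0]<.62)&(P[...,1]>.08)&(P[...,1]<.34)
    if m.sum()>20:
        Q=P[m];r=cv2.minAreaRect(Q[:,:2].astype(np.float32)*1000);A=np.c_[Q[:,:2],np.ones(len(Q))];k=np.linalg.lstsq(A,Q[:,2],rcond=None)[0]
        print(n,m.sum(),r,Q[:,2].mean().round(4),"slope deg",np.degrees(k[:2]).round(1))
E
```

```text
ft_force: [0.2, 0.1, 0.2]
grip_width: 0.0325
grip_force: 0.0
position: [0.4873, 0.3744, 0.1627]
ft_force: [0.6, -0.4, 0.7]
frame top 1166 ((506.8907470703125, 217.21124267578125), (149.38714599609375, 198.64109802246094), 5.4044904708862305) 0.0251 slope deg [0.2 0.2]
rim 1256 ((507.3603210449219, 218.33935546875), (150.6490020751953, 201.2689208984375), 5.211970806121826) 0.0192 slope deg [-0.1 -0.3]
plate/fin top 190 ((498.3703918457031, 265.986083984375), (99.01752471923828, 32.05438995361328), 6.9054856300354) 0.0466 slope deg [-0.1 -3.8]
```

View pics/s5.png

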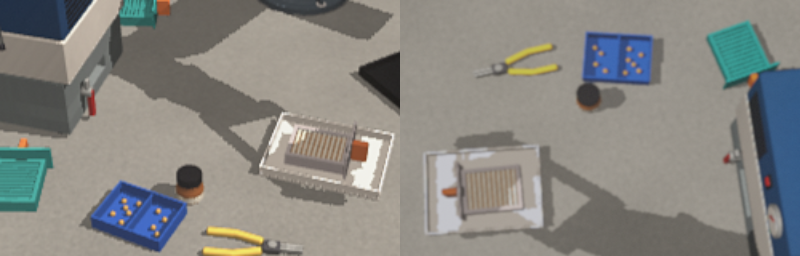

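The cassette lies flat inside the white tray (left view (320,145), right view (495,190)). The lever hangs down at (92,103), the other things have not moved, and the gripper is clear, so I hand in.

```bash
python3 -c "
from rig import robot
print(robot.hand_in())"
```

```text
the job is handed in; nothing more can be done
None
```

The latch was turned down to its end stop (about 2° off vertical by camera), the filter was drawn straight out and laid flat and level inside the white tray, the bead tray, flux jar and pliers were left alone, and the job was handed in at about 20 s; no verdict came back.

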